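Set the sliding length stop and butt the workpiece against it

ROBOT

A 7-joint arm with a two-finger parallel gripper is mounted at the origin on a cart in front of the work surface, level with it; the furniture and walls round the work are solid. World frame = base frame: x ahead of the robot, y to its left, z up, the work surface at z = 0. Lengths are in m, angles in rad, forces in N, time in s.
With the tool pointing down it reaches from about 0.425 to 0.875 m from the base axis. Payload 4.7 kg.
Tool frame: the origin (TCP) lies midway between the tips of the shut fingers; the grasp point (between the pads) lies 19 mm behind it; z points along the fingers, y is the line along which they close (so a half turn about z gives the same grasp; the last joint's range is limited). The gripper opens to 87 mm and grips with 3 to 60 N. Pads are 19 mm wide; open, the fingers measure 117 mm over their backs; the gripper's body (75 mm by 190 mm) begins 51 mm behind the grasp point.
Start: joints at [-1.203, 0.321, -0.07, 1.45, 0.023, 1.371, -0.057], TCP at [0.225, 0.61, 0.223] pointing down, gripper open.
Joint ranges: [-2.86, 2.86], [-0.3, 2.09], [-1.38, 1.24], [0.06, 2.45], [-1.56, 4.7], [0.09, 2.05], [-2.69, 2.69]. Speed limits (rad/s): [2.57, 2.57, 3.14, 3.14, 3.14, 3.14, 3.14].

INTERFACE

Orientations are given as a rotation vector (axis times angle).
In Python, from bench import monitor, cams, workorder gives the robot as it stands.
- The arm moves only by the tool move_arm, never from a script. Its arguments are lists of equal length, an entry for each row: "slide": the shift along the tool's x, y, z in cm, a list of three; "roll": the turn about the tool's z in rad. In form: {"slide": [[dx, dy, dz], ...], "roll": [roll, ...]}. A call has 1 to 20 rows; each row is the pose to reach, as a shift and turn from the pose commanded when the call began, along the tool's axes at that moment; what a row does not reach only later rows make up. A row lasts 1/10 s, in which the tool goes at most 50 mm and 8.59 degrees, less where a joint would pass 70% of its speed; a pose out of reach is approached as far as the arm can. A call with a gripper value outside its range is refused whole. "gripper" is the finger opening in cm, from 0 to 8.7, set as the call begins (left out, the last holds). The fingers move at their own pace and stop on an object; "squeeze" is the grip in N (left out, the last holds). Time passes only in rows, so rows that repeat a pose let the fingers close. It gives the time, the measured TCP pose, the force, the opening and the grip force at its end, in the units of the state.
- monitor.get_state(): the state, without advancing time (a new reading comes with each control period).
- cams.get_image(name): name is "side" or "top" or "wrist"; returns the picture (384x512x3 uint8, red, green, blue); there is no depth.
- cams.get_calibration(name): a dict with "mtx" (3x3 intrinsics, pixels), "R" (3x3) and "t" (3): a world point X has camera coordinates R X + t. Camera axes: x right, y down, z forward; pixel columns grow to the right and rows downward; lengths in m; the calibration is good to about 2 mm. A picture is of the moment at which its call begins: read the wrist's pose just before it. get_calibration takes no time and is no camera call; for the wrist camera it gives the pose at the moment of the call.
- workorder.close_job(): hands the job in; it is judged then, once.
The state is a dict: "time": time; "joint_positions": joint angles; "qd": joint speeds; "joint_torque": joint torques, N m; "position": TCP position; "tool_rot": TCP orientation; "ft_force": force on the tool from outside, world axes, zero at the start; "torque": the same for the moment, N m; "grip_width": opening from 0.0 (shut) to 1.0 (fully open); "grip_force": force on a finger pad.
Only numpy, scipy, OpenCV 4.12 (cv2) and the standard library are available. Lean on these libraries where they do the work, as an engineer would, in place of code of your own. Each camera call takes 0.05 s, during which the arm holds its last target. There are 200 camera calls.

TASK

On the small jig, push the blue sliding stop to the left along its rail by its orange tab until its spring pin drops into the notch of the red index plate, and not past it. Then push the wood block gently from its right end, flat along its channel, until its left end butts against the stop, leaving the stop in its notch. Only push: lift nothing, leave the things round the jig where they are, and finish with the hand clear.

Things in the scene. Friction and masses are not known exactly. Their poses are not given: they have to be found in the camera images.
- jig: Jig, fixed. Origin: centre of its underside, z=0; x across (away from robot, to the right), y along it (left, and away). In mm: base x -59..65, y -165..165, top z 12; full length on it: front lip x -55..-47, top z 21; channel x -47..1, floor z 12; wooden fence with aluminium rail x 1..19, top z 60; dark index bar x 22..46, top z 50.
- workpiece: Loose fir block, 44 mm (x) by 100 mm (y) by 38 mm (z), about 0.09 kg, origin at the centre of its underside. It lies in the channel at the right (-y) end of the jig, its y along the jig's y, with 2 mm play each side; slides with well under 1 N.
- stop (a joint): Position of the blue stop along the rail in m, 0 at its right-hand end, growing to the left (jig +y), up to 0.15. The stop cannot be lifted off; it stays where it is left and slides with about 1.5 N.
- push_tab (a point): On the right (-y) face of the stop's orange tab, 90 mm above the bench; push here to jig +y. The face is flat, normal to jig y, 30 mm wide (15 each side of this point), from 19 mm below it (top of the blue slide) to 12 mm above; tab 20 mm thick. Brass knob, 15 mm across, top 93 mm above the bench, 21 mm farther in x, 25 mm in y. Moves with the stop, axes as the jig's.
- stop_face (a point): On the right (-y) face of the stop's blue arm, which hangs into the channel (39 mm wide, from z 16 mm up); the block's left end shall meet it. Same plane as push_tab's face, normal to jig y. 40 mm above the bench, mid-channel, jig x -23 mm. Moves with the stop, axes as the jig's.
- pin (a point): The foot of the stop's brass spring pin, in the middle of the stop along the rail, 25 mm to jig +y of the tab's pushed face. Moves with the stop.
- notch (a point): Bottom of the notch in the fixed red index plate; its place along the jig varies. Seated: pin and notch at the same jig y. Going left the pin climbs a ramp from 18 mm before it (up to about 10 N with friction), about 4 mm before it the force drops and the stop is drawn in; a steep wall beyond holds more than 20 N before the pin slips past. Back out: about 12 N. It centres the stop.
- tape_measure: Bystander: yellow tape measure, 43x84x66 mm, loose, behind the jig. Origin at the centre of its underside.
- screwdriver: Bystander: screwdriver with a blue handle, 181 mm long, 23 mm thick, loose, behind the jig. Origin at the centre of its underside.
- masking_tape: Bystander: roll of masking tape lying flat, 91 mm across, 24 mm high, loose, off the left end of the jig. Origin at the centre of its underside.
Not all that is in view belongs to the job. What is shaped like the workpiece but green or purple is not meant.

How it is judged:
By the outcome, as a careful person would: the job done as asked, in the order asked, and still so for the second after the job is handed in, with the robot touching nothing.
It also fails if it takes over 48 s, if anything falls off the work surface, if the arm or the gripper's body presses on something with over 40 N, if the wrist force passes 120 N, or if a joint passes its speed limit or range.

## Working session

There is one attempt and no reset: what is moved stays moved. The work goes in short steps, Python scripts to look and compute and a tool call to move; the robot and the scene stay as the last step left them, time stands still between calls to the robot, and variables do not carry over. Pictures are saved under pics/ and viewed, at most 10 in all, crops included, and the job is handed in when it is done.

Besides the shell and the picture viewer there is one more tool, called after "Emit:" by a JSON object that holds its "fn" and its "kwargs". move_arm: Moves the arm, as the interface text tells. Its arguments: {"type":"object","properties":{"slide":{"type":"array","items":{"type":"array","items":{"type":"number"}}},"roll":{"type":"array","items":{"type":"number"}},"gripper":{"type":"number"},"squeeze":{"type":"number"}},"required":["slide","roll"]}

```bash
mkdir -p pics; cat > h.py <<'E'
import numpy as np, cv2
from bench import monitor, cams, workorder
def ray(name,uv,cal=None):
    c=cal or cams.get_calibration(name); R=np.array(c["R"]);t=np.array(c["t"]);K=np.array(c["mtx"])
    d=R.T@np.linalg.inv(K)@np.array([uv[0],uv[1],1.0]); return -R.T@t, d/np.linalg.norm(d)
def onz(name,uv,z,cal=None):
    o,d=ray(name,uv,cal); return o+d*(z-o[2])/d[2]
def proj(name,X,cal=None):
    c=cal or cams.get_calibration(name); p=np.array(c["mtx"])@(np.array(c["R"])@np.array(X)+np.array(c["t"])); return p[:2]/p[2]
def tri(rays):
    A=np.zeros((3,3));b=np.zeros(3)
    for o,d in rays:
        P=np.eye(3)-np.outer(d,d);A+=P;b+=P@o
    X=np.linalg.solve(A,b); return X,[np.linalg.norm((np.eye(3)-np.outer(d,d))@(X-o)) for o,d in rays]
def snap(name,f):
    im=cams.get_image(name); cv2.imwrite(f"pics/{f}.png",im[:,:,::-1]); return im
E
python3 - <<'E'
from h import *
s=monitor.get_state();print(s["time"],s["position"],s["tool_rot"],s["grip_width"])
a=snap("top","top0");b=snap("side","side0");
cv2.imwrite("pics/top0b.png",cv2.resize(a[:,:,::-1],(800,600),interpolation=cv2.INTER_CUBIC))
cv2.imwrite("pics/side0b.png",cv2.resize(b[:,:,::-1],(800,600),interpolation=cv2.INTER_CUBIC))
for n in("top","side"):
    c=cams.get_calibration(n);print(n,-np.array(c["R"]).T@np.array(c["t"]),np.array(c["mtx"])[0,0],np.round(c["R"],2).tolist())
E
```

```text
0.0 [0.22507274 0.60919851 0.22144731] [-5.52810088e-01 -3.09234682e+00  3.01784320e-03] 0.9986280246310244
top [ 0.32248637 -0.34894196  1.21088303] 431.0046834011165 [[0.03, -1.0, -0.01], [-0.98, -0.02, -0.19], [0.19, 0.02, -0.98]]
side [ 0.22975262 -1.05406653  0.91987414] 365.9134205622536 [[0.93, -0.37, 0.01], [-0.26, -0.69, -0.68], [0.26, 0.63, -0.73]]
```

View pics/top0b.png

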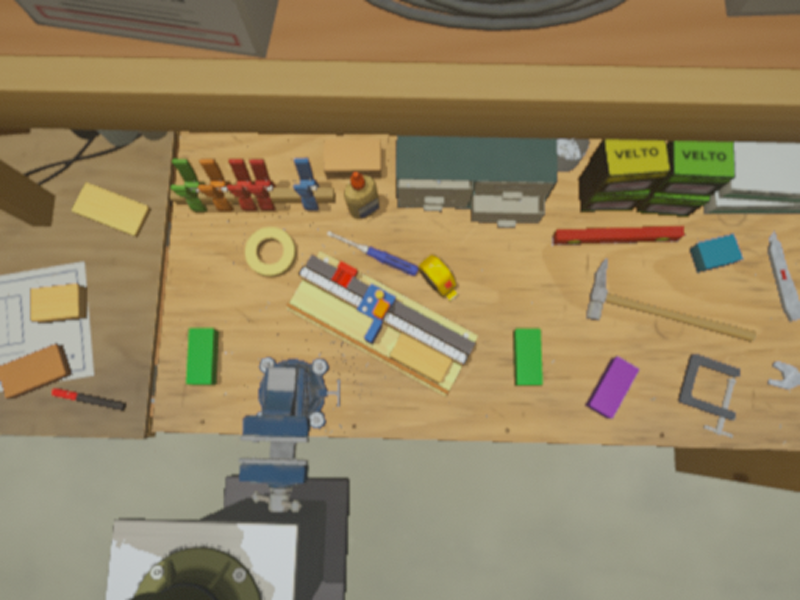

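View pics/side0b.png

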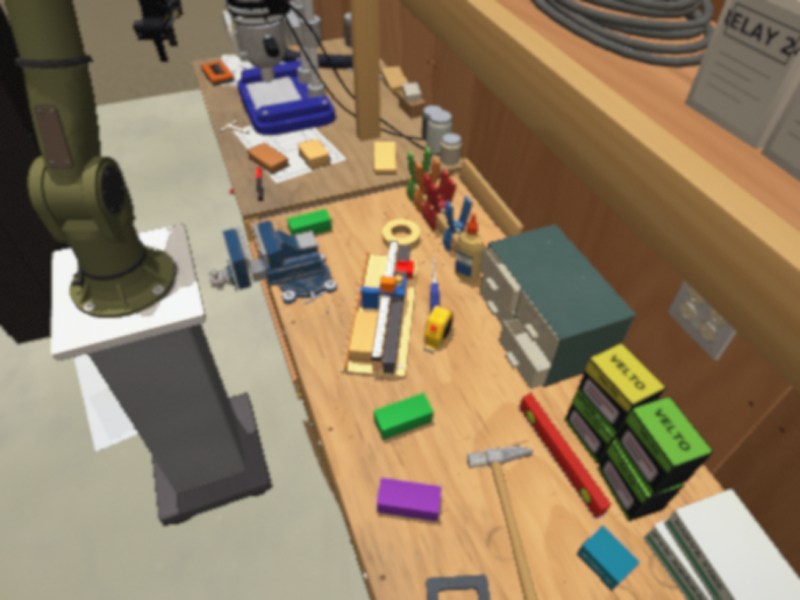

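The top view shows the jig at (383,322), with the orange tab at about (381,310), the red plate at (344,273) and the block at (420,360). In the side view, the tab is at (390,284) and the red plate at (404,268). I'll measure from enlarged crops next.

```bash
python3 - <<'E'
from h import *
a=cv2.imread("pics/top0.png");b=cv2.imread("pics/side0.png")
A=cv2.resize(a[150:256,160:310],None,fx=5,fy=5,interpolation=cv2.INTER_CUBIC)
B=cv2.resize(b[145:245,210:300],None,fx=6,fy=6,interpolation=cv2.INTER_CUBIC)
cv2.imwrite("pics/A.png",A);cv2.imwrite("pics/B.png",B)
for n,im,(r0,r1,c0,c1) in(("top",a,(150,256,160,310)),("side",b,(145,245,210,300))):
    h=cv2.cvtColor(im,cv2.COLOR_BGR2HSV)
    roi=np.zeros(h.shape[:2],np.uint8);roi[r0:r1,c0:c1]=255
    for nm,lo,hi in(("orange",(8,190,170),(17,255,255)),("red",(0,190,120),(5,255,255)),("blue",(100,120,60),(118,255,255)),("white",(0,0,190),(179,40,255)),("dark",(0,0,40),(179,50,120))):
        m=cv2.inRange(h,lo,hi)&roi
        cs=sorted(cv2.findContours(m,0,2)[0],key=cv2.contourArea)[-2:]
        for c in cs:
            if len(c)>4:
                M=c.reshape(-1,2).mean(0);print(n,nm,cv2.contourArea(c),M.round(1),np.round(cv2.boxPoints(cv2.minAreaRect(c)),1).tolist())
E
```

```text
top orange 1.5 [286.1 180.9] [[284.0, 182.0], [287.0, 179.0], [288.5, 180.5], [285.5, 183.5]]
top red 109.0 [219.5 174.8] [[212.1999969482422, 178.5], [218.1999969482422, 167.6999969482422], [228.0, 173.10000610351562], [222.0, 184.0]]
top blue 48.5 [238.5 211. ] [[233.3000030517578, 216.10000610351562], [240.3000030517578, 203.5], [244.10000610351562, 205.60000610351562], [237.10000610351562, 218.1999969482422]]
top blue 69.0 [235.7 192.8] [[228.8000030517578, 197.39999389648438], [236.39999389648438, 182.1999969482422], [245.60000610351562, 186.8000030517578], [238.0, 202.0]]
top white 123.0 [211.3 183.3] [[192.39999389648438, 175.10000610351562], [194.39999389648438, 171.39999389648438], [230.60000610351562, 191.10000610351562], [228.5, 194.8000030517578]]
top white 165.5 [270.7 215.3] [[247.39999389648438, 205.0], [249.39999389648438, 201.3000030517578], [297.3999938964844, 227.39999389648438], [295.3999938964844, 231.10000610351562]]
top dark 258.0 [194.1 242. ] [[175.0, 230.0], [208.0, 230.0], [208.0, 255.0], [175.0, 255.0]]
top dark 399.5 [275.4 209.5] [[247.89999389648438, 19
[... 757 characters left out ...]
249.9 165.7] [[246.3000030517578, 175.60000610351562], [249.39999389648438, 154.5], [253.6999969482422, 155.10000610351562], [250.6999969482422, 176.1999969482422]]
side white 136.5 [243.4 208.1] [[237.89999389648438, 226.8000030517578], [243.89999389648438, 189.6999969482422], [248.8000030517578, 190.39999389648438], [242.8000030517578, 227.60000610351562]]
side dark 32.5 [257.8 161.3] [[254.5, 164.8000030517578], [255.8000030517578, 157.10000610351562], [261.20001220703125, 158.0], [259.8999938964844, 165.60000610351562]]
side dark 291.5 [251.  210.7] [[242.60000610351562, 236.39999389648438], [249.1999969482422, 187.8000030517578], [258.0, 189.0], [251.39999389648438, 237.60000610351562]]
```

View pics/A.png

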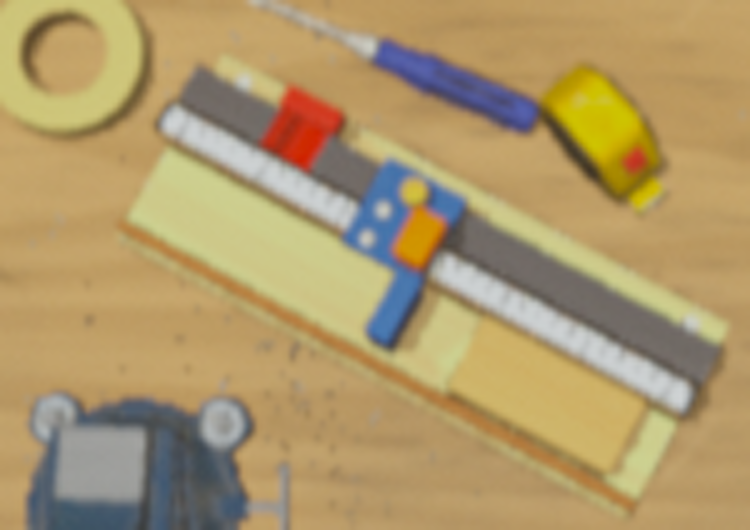

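View pics/B.png

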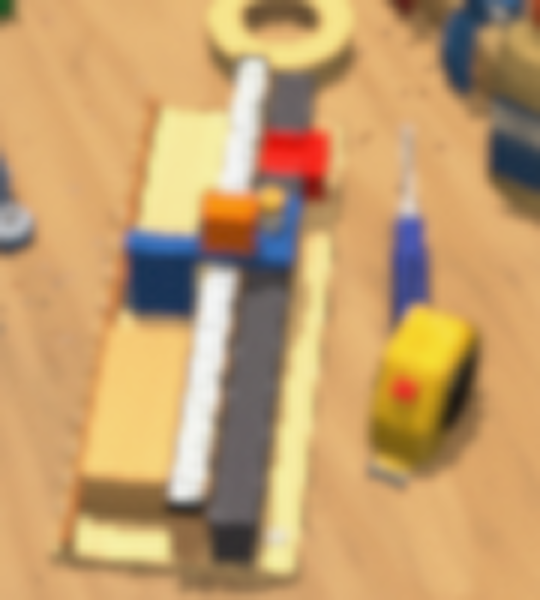

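The top crop shows the tab at (392–449, 206–272), the red plate at (265–343, 87–170), the block at (447–648, 320–472), and the jig corners at (122,225), (632,505), (728,325) and (222,58). The side crop shows the tab's pushed face at (203–258, 222–250), the lip ends at (65,555) and (150,100), and the block's right end at (80–165, 480–515).

```bash
python3 - <<'E'
from h import *
from scipy.optimize import least_squares
T=lambda x,y:((x+.5)/5-.5+160,(y+.5)/5-.5+150)
S=lambda x,y:((x+.5)/6-.5+210,(y+.5)/6-.5+145)
pts=[("top",T(122,225),(-55,165,21)),("top",T(632,505),(-55,-165,21)),("top",T(728,325),(65,-165,12)),("top",T(222,58),(65,165,12)),
("top",T(205,65),(46,165,50)),("top",T(722,345),(46,-165,50)),("side",S(65,555),(-59,-165,12)),("side",S(298,577),(65,-165,12)),("side",S(150,100),(-55,165,21)),("side",S(250,520),(46,-165,50))]
def w(p,q):
    c,s=np.cos(p[2]),np.sin(p[2]);return np.array([p[0]+c*q[0]-s*q[1],p[1]+s*q[0]+c*q[1],q[2]])
P=[(onz(n,uv,q[2]/1e3),np.array(q)/1e3) for n,uv,q in pts]
r=least_squares(lambda p:np.concatenate([(w(p,q)-X)[:2] for X,q in P]),[.5,-.4,-.5],loss="soft_l1",f_scale=.003)
p=r.x;print("jig",p.round(4));print((np.array([(w(p,q)-X)[:2] for X,q in P])*1e3).round(1).tolist())
np.save("jig.npy",p)
c,s=np.cos(p[2]),np.sin(p[2])
J=lambda X:(np.array([c*(X[0]-p[0])+s*(X[1]-p[1]),-s*(X[0]-p[0])+c*(X[1]-p[1]),X[2]])*1e3).round(1)
def two(nm,t,sd):
    X,e=tri([ray("top",T(*t)),ray("side",S(*sd))]);print(nm,J(X),"world",X.round(4),"err",np.round(e,4))
two("tab face top back",(449,217),(257,223));two("tab face top front",(425,272),(203,222))
two("block top R front",(610,472),(80,478));two("block top R back",(648,405),(168,485))
two("knob",(415,188),(271,195))
for nm,uv in(("tabface",(437,245)),):print(nm,J(onz("top",T(*uv),.102)))
for uv in((290,87),(343,115),(325,165),(265,140)):print("red",J(onz("top",T(*uv),.06)))
for uv in((447,390),(480,320),(610,472),(648,405)):print("block",J(onz("top",T(*uv),.05)))
E
```

```text
jig [ 0.5034 -0.2941 -0.4739]
[[-2.7, 2.4], [-4.8, -2.6], [0.3, -4.6], [3.6, -2.2], [0.7, 2.7], [-0.5, -2.8], [-4.8, 4.7], [1.2, 2.6], [0.8, 3.5], [4.2, -4.1]]
tab face top back [28.4 -4.1 94.4] world [ 0.5268 -0.3107  0.0944] err [0.0013 0.0013]
tab face top front [-1.6 -6.6 93.8] world [ 0.4991 -0.2993  0.0938] err [0.0005 0.0005]
block top R front [ -45.4 -141.9   44.5] world [ 0.3983 -0.3997  0.0445] err [0.0018 0.0018]
block top R back [  -2.5 -142.5   45.1] world [ 0.4362 -0.4198  0.0451] err [0.0004 0.0004]
knob [33.6 19.5 92.3] world [ 0.5422 -0.2921  0.0923] err [0.0015 0.0015]
tabface [ 12.5  -6.2 102. ]
red [ 56.6 112.2  60. ]
red [56.7 78.8 60. ]
red [27.6 73.7 60. ]
red [ 24.1 109.5  60. ]
block [-47.4 -43.5  50. ]
block [ -5.5 -40.9  50. ]
block [ -44.1 -141.3   50. ]
block [  -2.7 -142.4   50. ]
```

Emit:
{"fn": "move_arm", "kwargs": {"slide": [[-43.6,-32.9,-4],[-43.6,-32.9,-4],[-43.6,-32.9,-4],[-43.6,-32.9,-4],[-43.6,-32.9,-4],[-43.6,-32.9,-4],[-43.6,-32.9,-4],[-43.6,-32.9,-4],[-43.6,-32.9,-4],[-43.6,-32.9,-4],[-58.1,-79.7,-4],[-58.1,-79.7,-4],[-58.1,-79.7,-4],[-58.1,-79.7,-4],[-58.1,-79.7,-4],[-58.1,-79.7,-4],[-58.1,-79.7,-4],[-58.1,-79.7,-4],[-58.1,-79.7,-4],[-58.1,-79.7,-4]], "roll": [0.08,0.16,0.24,0.32,0.4,0.5,0.6,0.7,0.8,0.9,1.0,1.1,1.2,1.3,1.4,1.5,1.6,1.69,1.69,1.69], "gripper": 0}}

```text
time: 2.1
position: [0.4938, -0.3115, 0.2624]
tool_rot: [-2.679, -1.64, -0.001]
ft_force: [0.9, 0.1, -0.2]
grip_width: 0.008
grip_force: 0.0
```

```bash
cat >> h.py <<'E'
from scipy.spatial.transform import Rotation
def J(X):
    p=np.load("jig.npy");c,s=np.cos(p[2]),np.sin(p[2]);return (np.array([c*(X[0]-p[0])+s*(X[1]-p[1]),-s*(X[0]-p[0])+c*(X[1]-p[1]),X[2]])*1e3).round(1)
def st():
    s=monitor.get_state();R=Rotation.from_rotvec(s["tool_rot"]).as_matrix();p=np.load("jig.npy")
    c,si=np.cos(p[2]),np.sin(p[2]);f=s["ft_force"]
    print("t",round(s["time"],2),"jig",J(s["position"]),"Fjig",np.round([c*f[0]+si*f[1],-si*f[0]+c*f[1],f[2]],1),"yaw err deg",round(np.degrees(np.arctan2(R[1,0],R[0,0])-p[2])%360,2),"toolx",R[:,0].round(3))
    return s
E
python3 - <<'E'
from h import *
st();c=cams.get_calibration("wrist");im=snap("wrist","w1")
cv2.imwrite("pics/w1b.png",cv2.resize(im[:,:,::-1],(800,600),interpolation=cv2.INTER_CUBIC))
np.savez("w1.npz",**{k:np.array(c[k]) for k in("mtx","R","t")})
E
```

```text
t 2.1 jig [ -0.6 -19.8 262.4] Fjig [ 0.8  0.5 -0.2] yaw err deg 90.09 toolx [0.455 0.891 0.001]
```

View pics/w1b.png

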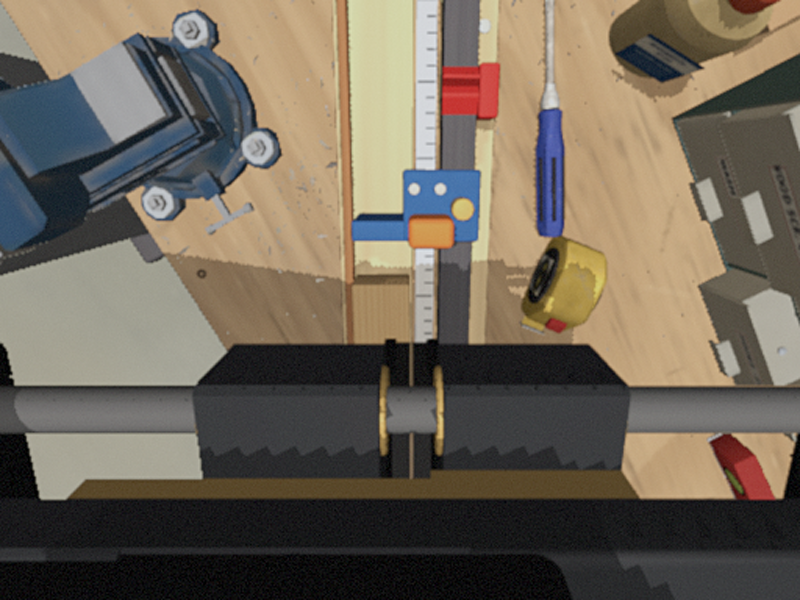

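The wrist view shows the tab at (409–455, 215–248), the brass knob at (463,209), and the red plate at (443–498, 63–118) with a dark line near y≈90. The block's left end is at (352–410, 275).

```bash
python3 - <<'E'
from h import *
s=st();d=np.load("w1.npz");c={k:d[k] for k in d}
W=lambda x,y:((x+.5)/1.5625-.5,(y+.5)/1.5625-.5)
for nm,uv,z in(("tab bottom L",(410,248),.071),("tab bottom R",(453,248),.071),("knob",(463,209),.093),("plate lo",(462,116),.06),("plate hi",(462,68),.06),("stripe",(462,90),.055),("lip",(342,200),.021),("slide far edge",(440,170),.071),("block L end L",(352,282),.05),("block L end R",(410,278),.05)):
    print(nm,J(onz("wrist",W(*uv),z,c)))
im=cv2.imread("pics/w1.png");cr=im[35:85,270:330];cv2.imwrite("pics/plate.png",cv2.resize(cr,None,fx=10,fy=10,interpolation=cv2.INTER_CUBIC))
E
```

```text
t 2.15 jig [  1.2 -30.4 262.1] Fjig [ 1.1 -5.7  1.4] yaw err deg 89.48 toolx [ 0.464  0.886 -0.008]
tab bottom L [ -0.7 -11.2  71. ]
tab bottom R [ 30.  -11.1  71. ]
knob [34.1 18.7 93. ]
plate lo [35.  78.9 60. ]
plate hi [ 34.1 109.5  60. ]
stripe [35.  96.2 55. ]
lip [-54.9  18.5  21. ]
slide far edge [19.8 43.  71. ]
block L end L [-45.4 -41.4  50. ]
block L end R [ -0.7 -38.2  50. ]
```

View pics/plate.png

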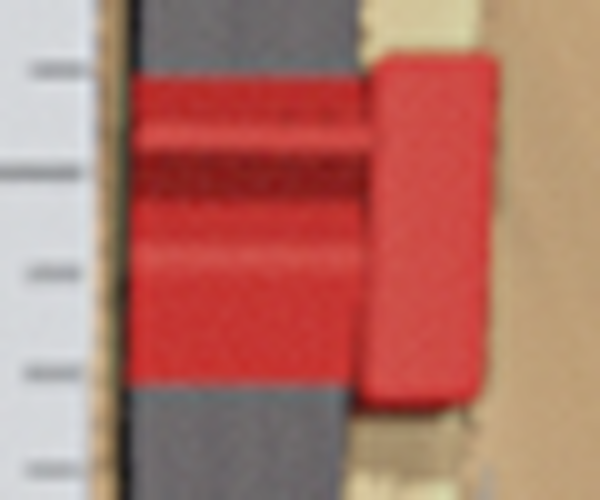

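Emit:
{"fn": "move_arm", "kwargs": {"slide": [[0,0,0],[0,0,3],[0,0,7],[0,0,11],[0,0,12],[0,0,12],[0,0,12]], "roll": [0,0,0,0,0,0,0]}}

```text
time: 2.85
position: [0.4953, -0.3099, 0.1441]
tool_rot: [2.678, 1.639, 0.002]
ft_force: [0.8, -0.0, -0.6]
grip_width: 0.003
grip_force: 0.0
```

```bash
python3 -c "
from h import *
st()"
```

```text
t 2.85 jig [ -0.  -17.8 144.1] Fjig [ 0.7  0.3 -0.6] yaw err deg 90.1 toolx [0.455 0.891 0.   ]
```

Emit:
{"fn": "move_arm", "kwargs": {"slide": [[-1.5,0.7,0],[-2.7,1.4,0],[-2.7,1.4,0],[-2.7,1.4,2],[-2.7,1.4,5],[-2.7,1.4,6.1],[-2.7,1.4,6.1],[-2.7,1.4,6.1],[-2.7,1.4,6.1]], "roll": [0,0,0,0,0,0,0,0,0]}}

```text
time: 3.75
position: [0.4953, -0.341, 0.0829]
tool_rot: [2.678, 1.638, 0.002]
ft_force: [-0.9, -0.2, 0.4]
grip_width: 0.006
grip_force: 0.0
```

```bash
python3 -c "
from h import *
st()"
```

```text
t 3.75 jig [ 14.1 -45.4  82.9] Fjig [-0.8 -0.6  0.4] yaw err deg 90.05 toolx [0.456 0.89  0.   ]
```

Emit:
{"fn": "move_arm", "kwargs": {"slide": [[0.5,0,0],[1.2,0,0],[2,0,0],[2.5,0,0],[3,0,0],[3.4,0,0],[3.8,0,0],[4.2,0,0],[4.7,0,0],[5.2,0,0],[5.7,0,0],[6.2,0,0],[6.7,0,0],[7.1,0,0],[7.4,0,0],[7.6,0,0],[7.6,0,0],[7.6,0,0]], "roll": [0,0,0,0,0,0,0,0,0,0,0,0,0,0,0,0,0,0]}}

```text
time: 5.55
position: [0.5287, -0.2719, 0.0811]
tool_rot: [-2.679, -1.639, -0.0]
ft_force: [0.3, -0.6, -0.9]
grip_width: 0.01
grip_force: 0.0
```

```bash
python3 - <<'E'
from h import *
st()
b=snap("side","s1");c=cams.get_image("top")
for n,im in(("side",b),("top",c)):
    h=cv2.cvtColor(im,cv2.COLOR_RGB2HSV);m=cv2.inRange(h,(8,190,170),(17,255,255));m[:,:200]=0;m[:,275:]=0;m[:150]=0;m[200:]=0
    ys,xs=np.nonzero(m);print(n,len(xs),xs.mean(),ys.mean())
w=snap("wrist","w2");cv2.imwrite("pics/w2b.png",cv2.resize(w[:,:,::-1],(800,600),interpolation=cv2.INTER_CUBIC))
E
```

```text
t 5.55 jig [12.3 31.3 81.1] Fjig [ 0.5 -0.4 -0.9] yaw err deg 90.07 toolx [0.455 0.89  0.001]
side 0 nan nan
top 0 nan nan<stdin>:6: RuntimeWarning: Mean of empty slice.
  ret = ret.dtype.type(ret / rcount)
```

View pics/w2b.png

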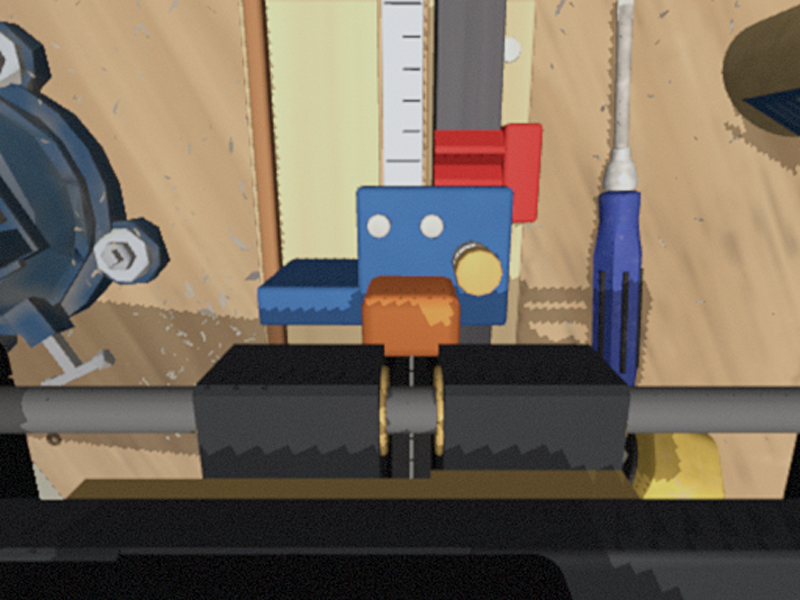

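The stop has moved with the finger. The slide's far edge is at y≈187, the tab at (363–460, 280–355), the knob at (478,272), and the notch's bright line at (468,150).

```bash
python3 - <<'E'
from h import *
st();W=lambda x,y:((x+.5)/1.5625-.5,(y+.5)/1.5625-.5)
for nm,uv,z in(("knob top",(478,272),.093),("slide far",(440,187),.071),("tab top",(412,291),.102),("plate far",(468,131),.058),("crest",(468,150),.058),("bottom",(468,163),.053),("ramp crest",(468,183),.056),("tick",(404,160),.06)):print(nm,J(onz("wrist",W(*uv),z)))
im=cv2.imread("pics/w2.png");cr=im[75:150,270:355];cv2.imwrite("pics/plate2.png",cv2.resize(cr,None,fx=7,fy=7,interpolation=cv2.INTER_CUBIC))
E
```

```text
t 5.7 jig [12.5 30.9 81.2] Fjig [ 0.2  0.5 -0.6] yaw err deg 90.05 toolx [0.456 0.89  0.   ]
knob top [33.8 67.9 93. ]
slide far [22.9 92.4 71. ]
tab top [ 13.5  64.2 102. ]
plate far [ 33.2 111.   58. ]
crest [ 33.4 104.6  58. ]
bottom [ 34.1 100.   53. ]
ramp crest [34. 93. 56.]
tick [ 10.6 101.1  60. ]
```

View pics/plate2.png

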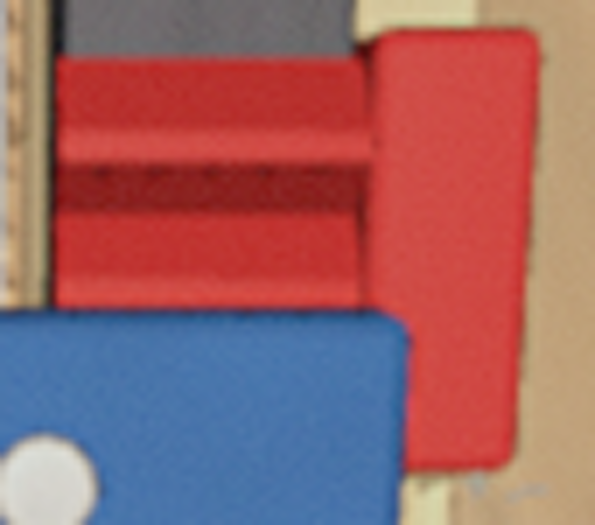

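Emit:
{"fn": "move_arm", "kwargs": {"slide": [[0.4,0,0],[0.8,0,0],[1.2,0,0],[1.5,0,0],[1.7,0,0],[1.9,0,0],[2.1,0,0],[2.1,0,0],[2.1,0,0]], "roll": [0,0,0,0,0,0,0,0,0]}}

```text
time: 6.6
position: [0.537, -0.2564, 0.0813]
tool_rot: [2.68, 1.636, -0.005]
ft_force: [-4.5, -4.9, -0.3]
grip_width: 0.005
grip_force: 3.2
```

```bash
python3 -c "
from h import *
st()"
```

```text
t 6.6 jig [12.6 48.9 81.3] Fjig [-1.8 -6.4 -0.3] yaw err deg 89.94 toolx [ 0.457  0.889 -0.003]
```

Emit:
{"fn": "move_arm", "kwargs": {"slide": [[0.1,0,0],[0.2,0,0],[0.3,0,0],[0.4,0,0],[0.4,0,0]], "roll": [0,0,0,0,0]}}

```text
time: 7.1
position: [0.538, -0.2543, 0.0813]
tool_rot: [2.68, 1.634, -0.007]
ft_force: [-5.2, -7.0, 0.2]
grip_width: 0.009
grip_force: 4.4
```

```bash
python3 -c "
from h import *
st()"
```

```text
t 7.1 jig [12.6 51.2 81.3] Fjig [-1.4 -8.6  0.2] yaw err deg 89.89 toolx [ 0.458  0.889 -0.005]
```

Emit:
{"fn": "move_arm", "kwargs": {"slide": [[0.1,0,0],[0.2,0,0],[0.3,0,0],[0.4,0,0],[0.4,0,0]], "roll": [0,0,0,0,0]}}

```text
time: 7.6
position: [0.5397, -0.2511, 0.0813]
tool_rot: [2.681, 1.633, -0.007]
ft_force: [-5.0, -6.5, 0.1]
grip_width: 0.003
grip_force: 4.4
```

```bash
python3 -c "
from h import *
st()"
```

```text
t 7.6 jig [12.6 54.9 81.3] Fjig [-1.4 -8.1  0.1] yaw err deg 89.86 toolx [ 0.458  0.889 -0.005]
```

Emit:
{"fn": "move_arm", "kwargs": {"slide": [[0.1,0,0],[0.2,0,0],[0.2,0,0],[0.2,0,0]], "roll": [0,0,0,0]}}

```text
time: 8.0
position: [0.5438, -0.2443, 0.0814]
tool_rot: [-2.679, -1.64, -0.002]
ft_force: [-0.6, 0.5, -0.4]
grip_width: 0.006
grip_force: 0.3
```

```bash
python3 -c "
from h import *
st()"
```

```text
t 8.0 jig [13.1 62.8 81.4] Fjig [-0.8  0.2 -0.4] yaw err deg 90.09 toolx [0.455 0.891 0.001]
```

Emit:
{"fn": "move_arm", "kwargs": {"slide": [[-0.5,0,0],[-1.5,0,0],[-3,0,0],[-5,0,0],[-6,0,0],[-6,0,0],[-6,0,-3],[-6,0,-4],[-6,0,-4],[-6,0,-4]], "roll": [0,0,0,0,0,0,0,0,0,0]}}

```text
time: 9.0
position: [0.5159, -0.2977, 0.1209]
tool_rot: [-2.679, -1.64, -0.001]
ft_force: [-0.3, 0.8, 0.3]
grip_width: 0.003
grip_force: 0.0
```

```bash
python3 - <<'E'
from h import *
st();c=cams.get_calibration("wrist")
w=snap("wrist","w3");cv2.imwrite("pics/w3b.png",cv2.resize(w[:,:,::-1],(800,600),interpolation=cv2.INTER_CUBIC))
np.savez("w3.npz",**{k:np.array(c[k]) for k in("mtx","R","t")})
E
```

```text
t 9.0 jig [ 12.8   2.5 120.9] Fjig [-0.6  0.6  0.3] yaw err deg 90.11 toolx [0.455 0.891 0.001]
```

View pics/w3b.png

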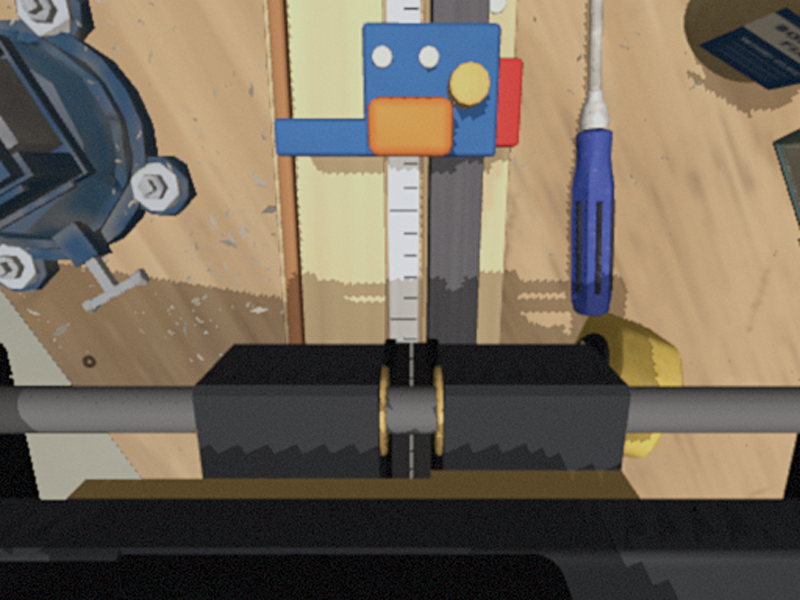

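The stop is now over the red plate, with the slide spanning y 24–156 and the knob at (470,84). The tab's face is free of the finger.

```bash
python3 - <<'E'
from h import *
d=np.load("w3.npz");c={k:d[k] for k in d};W=lambda x,y:((x+.5)/1.5625-.5,(y+.5)/1.5625-.5)
for nm,uv,z in(("knob",(470,84),.093),("far",(430,24),.071),("near",(430,156),.071),("tab top near",(411,152),.102),("plate near end",(508,146),.062),("plate far",(510,59),.062),("lip",(290,200),.021)):print(nm,J(onz("wrist",W(*uv),z,c)))
d=np.load("w1.npz");c={k:d[k] for k in d}
for uv in((490,64),(490,117)):print("w1 plate",J(onz("wrist",W(*uv),.062,c)))
for uv in((523,124),(523,221)):print("w2 plate px (need cal)")
st()
E
```

```text
knob [34.2 98.7 93. ]
far [ 20.5 123.   71. ]
near [21.1 74.1 71. ]
tab top near [ 13.3  75.3 102. ]
plate near end [54.4 78.3 62. ]
plate far [ 53.5 112.3  62. ]
lip [-49.2  52.2  21. ]
w1 plate [ 52.6 111.6  62. ]
w1 plate [54.  78.1 62. ]
w2 plate px (need cal)
w2 plate px (need cal)
t 9.05 jig [ 12.4   2.4 120.4] Fjig [-0.5 -0.1 -1.1] yaw err deg 90.09 toolx [0.455 0.891 0.   ]
```

Emit:
{"fn": "move_arm", "kwargs": {"slide": [[-3,-0.6,0],[-7,-1.5,0],[-11,-2.4,0],[-15,-3.2,0],[-17.2,-3.6,0],[-17.2,-3.6,0],[-17.2,-3.6,0],[-17.2,-3.6,0]], "roll": [0,0,0,0,0,0,0,0]}}

```text
time: 9.85
position: [0.4066, -0.4334, 0.1205]
tool_rot: [-2.677, -1.642, -0.001]
ft_force: [-0.3, 0.2, -0.4]
grip_width: 0.004
grip_force: 0.0
```

```bash
python3 -c "
from h import *
st()"
```

```text
t 9.85 jig [ -22.6 -168.1  120.5] Fjig [-0.3  0.1 -0.4] yaw err deg 90.2 toolx [0.453 0.891 0.001]
```

Emit:
{"fn": "move_arm", "kwargs": {"slide": [[-0.3,0,2],[-0.3,0,5],[-0.3,0,7.5],[-0.3,0,8.7],[-0.3,0,9.2],[-0.3,0,9.2],[-0.3,0,9.2]], "roll": [0,0,0,0,0,0,0]}}

```text
time: 10.55
position: [0.4048, -0.4384, 0.0305]
tool_rot: [2.678, 1.639, 0.001]
ft_force: [-0.5, 0.1, 0.5]
grip_width: 0.003
grip_force: 0.0
```

```bash
python3 -c "
from h import *
st()"
```

```text
t 10.55 jig [ -21.9 -173.4   30.5] Fjig [-0.5 -0.1  0.5] yaw err deg 90.08 toolx [ 0.455  0.89  -0.   ]
```

Emit:
{"fn": "move_arm", "kwargs": {"slide": [[0.3,0,0],[0.8,0,0],[1.2,0,0],[1.5,0,0],[1.8,0,0],[2.1,0,0],[2.5,0,0],[3,0,0],[3.6,0,0],[4.2,0,0],[4.8,0,0],[5.4,0,0],[6,0,0],[6.6,0,0],[7.2,0,0],[7.8,0,0],[8.3,0,0],[8.7,0,0],[9,0,0],[9,0,0]], "roll": [0,0,0,0,0,0,0,0,0,0,0,0,0,0,0,0,0,0,0,0]}}

```text
time: 12.55
position: [0.4453, -0.357, 0.0292]
tool_rot: [-2.679, -1.64, -0.001]
ft_force: [0.4, -0.2, -0.2]
grip_width: 0.005
grip_force: 0.0
```

```bash
python3 -c "
from h import *
st()"
```

```text
t 12.55 jig [-23.1 -82.4  29.2] Fjig [ 0.4 -0.  -0.2] yaw err deg 90.09 toolx [0.455 0.891 0.001]
```

Emit:
{"fn": "move_arm", "kwargs": {"slide": [[0.3,0,0],[0.7,0,0],[1.2,0,0],[1.7,0,0],[2.2,0,0],[2.6,0,0],[2.9,0,0],[3.1,0,0],[3.3,0,0],[3.5,0,0],[3.6,0,0],[3.7,0,0],[3.8,0,0],[3.8,0,0]], "roll": [0,0,0,0,0,0,0,0,0,0,0,0,0,0]}}

```text
time: 13.95
position: [0.4624, -0.3238, 0.0294]
tool_rot: [-2.68, -1.639, -0.0]
ft_force: [0.1, 0.1, 0.5]
grip_width: 0.004
grip_force: 0.0
```

```bash
python3 - <<'E'
from h import *
st();w=snap("wrist","w4");cv2.imwrite("pics/w4b.png",cv2.resize(w[:,:,::-1],(800,600),interpolation=cv2.INTER_CUBIC))
W=lambda x,y:((x+.5)/1.5625-.5,(y+.5)/1.5625-.5)
p=np.load("jig.npy");co,si=np.cos(p[2]),np.sin(p[2])
for y in (65,70,73.7):
    X=[p[0]+co*-.015-si*y/1e3,p[1]+si*-.015+co*y/1e3,.05];print(y,(proj("wrist",X)+.5)*1.5625)
E
```

```text
t 13.95 jig [-23.  -45.1  29.4] Fjig [0.  0.1 0.5] yaw err deg 90.06 toolx [0.455 0.89  0.   ]
65 [440.88245342  -1.92689126]
70 [441.20577724 -24.21913812]
73.7 [441.44936839 -41.01404631]
```

View pics/w4b.png

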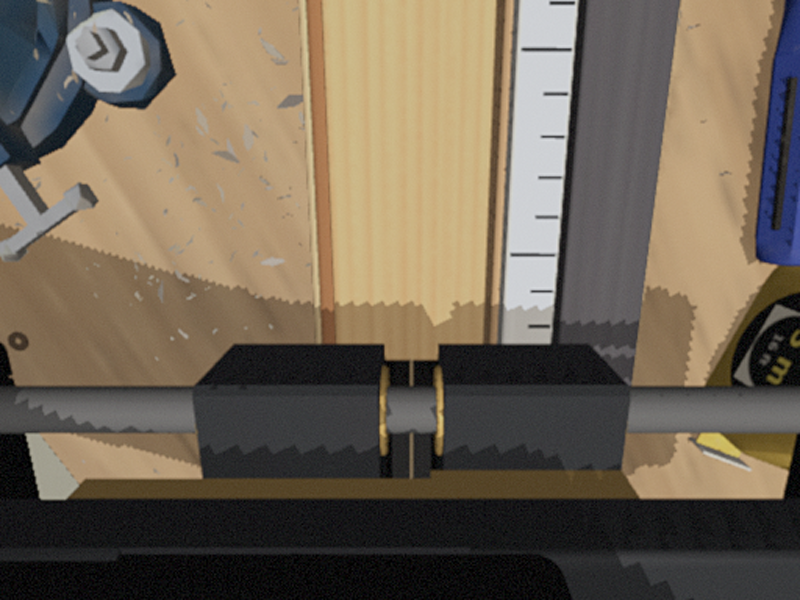

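The block fills the channel ahead of the fingers at (325–500, 0–340), and its left end is out of frame. From here I'll go by force.

Emit:
{"fn": "move_arm", "kwargs": {"slide": [[0.1,0,0],[0.2,0,0],[0.3,0,0],[0.4,0,0],[0.5,0,0],[0.6,0,0],[0.6,0,0],[0.6,0,0]], "roll": [0,0,0,0,0,0,0,0]}}

```text
time: 14.8
position: [0.4651, -0.3184, 0.0293]
tool_rot: [-2.68, -1.639, -0.0]
ft_force: [0.4, 0.4, -0.4]
grip_width: 0.005
grip_force: 0.0
```

```bash
python3 -c "
from h import *
st()"
```

```text
t 14.8 jig [-23.1 -39.   29.3] Fjig [ 0.2  0.5 -0.4] yaw err deg 90.06 toolx [0.455 0.89  0.   ]
```

Emit:
{"fn": "move_arm", "kwargs": {"slide": [[0.1,0,0],[0.15,0,0],[0.2,0,0],[0.25,0,0],[0.3,0,0],[0.3,0,0],[0.3,0,0]], "roll": [0,0,0,0,0,0,0]}}

```text
time: 15.5
position: [0.4659, -0.3165, 0.0294]
tool_rot: [2.68, 1.638, -0.001]
ft_force: [-1.3, -2.8, -0.2]
grip_width: 0.001
grip_force: 1.7
```

```bash
python3 -c "
from h import *
st()"
```

```text
t 15.5 jig [-23.2 -37.   29.4] Fjig [ 0.2 -3.1 -0.2] yaw err deg 90.02 toolx [ 0.456  0.89  -0.001]
```

Emit:
{"fn": "move_arm", "kwargs": {"slide": [[-0.2,0,0],[-0.5,0,0],[-1,0,0],[-2,0,0],[-4,0,0],[-6,0,0],[-7,0,0],[-7,0,-3],[-7,0,-8],[-7,0,-13],[-7,0,-17],[-7,0,-17],[-7,0,-17],[-7,0,-17]], "roll": [0,0,0,0,0,0,0,0,0,0,0,0,0,0]}}

```text
time: 16.9
position: [0.4339, -0.3775, 0.198]
tool_rot: [-2.678, -1.638, 0.001]
ft_force: [0.5, 0.4, -0.6]
grip_width: 0.003
grip_force: 0.0
```

```bash
python3 - <<'E'
from h import *
st();c=cams.get_calibration("wrist");w=snap("wrist","w5")
h=cv2.cvtColor(w,cv2.COLOR_RGB2HSV)
# walk along jig y at channel middle (block top z 50), print colour
p=np.load("jig.npy");co,si=np.cos(p[2]),np.sin(p[2])
px=lambda x,y,z:proj("wrist",[p[0]+co*x/1e3-si*y/1e3,p[1]+si*x/1e3+co*y/1e3,z],c)
for y in list(range(-40,-20,4))+list(range(56,84,1)):
    u=px(-23,y,.05).round().astype(int)
    if 0<=u[0]<512 and 0<=u[1]<384: print(y,u,h[u[1],u[0]])
m=cv2.inRange(h,(20,150,150),(30,255,255))
k,_,stt,cen=cv2.connectedComponentsWithStats(m)
for i in range(1,k):
    if 60<stt[i,4]<900: print("yellow",cen[i],stt[i],J(onz("wrist",cen[i],.093,c)))
E
```

```text
t 16.9 jig [ -23.8 -105.9  198. ] Fjig [ 0.2  0.6 -0.6] yaw err deg 90.06 toolx [0.455 0.89  0.001]
-40 [263 106] [ 31  52 209]
-36 [263 102] [ 31  51 208]
-32 [263  97] [ 25  64 208]
-28 [263  93] [ 19  83 169]
-24 [264  89] [ 19  94 209]
yellow [430.890625  80.75    ] [420  76  24  12  64] [109.6 -19.5  93. ]
yellow [400.6        135.16842105] [390 130  24  11  95] [ 90.5 -62.3  93. ]
```

Emit:
{"fn": "move_arm", "kwargs": {"slide": [[3,0,0],[6,0,0],[9,0,0],[9,0,0],[9,0,0],[9,0,0]], "roll": [0,0,0,0,0,0]}}

```text
time: 17.55
position: [0.4744, -0.2991, 0.1986]
tool_rot: [-2.681, -1.637, 0.002]
ft_force: [0.1, -0.4, -0.4]
grip_width: 0.006
grip_force: 0.0
```

```bash
python3 - <<'E'
from h import *
st();c=cams.get_calibration("wrist");w=snap("wrist","w6")
h=cv2.cvtColor(w,cv2.COLOR_RGB2HSV)
p=np.load("jig.npy");co,si=np.cos(p[2]),np.sin(p[2])
px=lambda x,y,z:proj("wrist",[p[0]+co*x/1e3-si*y/1e3,p[1]+si*x/1e3+co*y/1e3,z],c)
for x in(-37,-23,-9):
    u=px(x,70,.05).round().astype(int);print(x,u,J(onz("wrist",u,.05,c)))
    print([(v,*h[v,u[0]].tolist()) for v in range(u[1]-10,u[1]+8)])
m=cv2.inRange(h,(18,150,150),(25,255,255))
k,_,stt,cen=cv2.connectedComponentsWithStats(m)
for i in range(1,k):
    if 60<stt[i,4]<1500: print("yellow",cen[i].round(1),stt[i],J(onz("wrist",cen[i],.093,c)))
b=cv2.inRange(h,(100,120,60),(118,255,255))
u=px(12,99,.071).round().astype(int);col=np.nonzero(b[:,u[0]+12])[0];print(u,col.min(),col.max(),J(onz("wrist",(u[0]+12,col.min()),.071,c)),J(onz("wrist",(u[0]+12,col.max()),.071,c)))
E
```

```text
t 17.55 jig [-23.6 -17.7 198.6] Fjig [ 0.3 -0.3 -0.4] yaw err deg 89.96 toolx [ 0.457  0.889 -0.001]
-37 [248  82] [-36.9  69.7  50. ]
[(72, 107, 144, 179), (73, 107, 144, 174), (74, 107, 149, 149), (75, 107, 177, 108), (76, 115, 116, 57), (77, 14, 99, 118), (78, 18, 111, 165), (79, 19, 94, 192), (80, 21, 85, 210), (81, 22, 84, 215), (82, 21, 79, 216), (83, 21, 83, 213), (84, 22, 81, 215), (85, 22, 83, 214), (86, 21, 83, 215), (87, 22, 81, 214), (88, 21, 81, 213), (89, 21, 81, 214)]
-23 [263  82] [-23.   69.7  50. ]
[(72, 107, 145, 181), (73, 107, 148, 172), (74, 107, 150, 151), (75, 108, 173, 109), (76, 116, 103, 57), (77, 15, 103, 116), (78, 17, 106, 166), (79, 18, 100, 184), (80, 19, 94, 193), (81, 21, 85, 205), (82, 22, 82, 214), (83, 22, 81, 215), (84, 21, 82, 215), (85, 21, 82, 215), (86, 21, 82, 214), (87, 22, 81, 214), (88, 21, 83, 213), (89, 22, 82, 215)]
-9 [278  82] [-9.2 69.7 50. ]
[(72, 106, 143, 182), (73, 107, 150, 172), (74, 107, 155, 150), (75, 108, 172, 111), (76, 116, 98, 60), (77, 16, 102, 117), (78, 18, 114, 161), (79, 17, 107, 169), (80, 19, 103, 180), (81, 20, 94, 203), (82, 20, 88, 215), (83, 20, 89, 214), (84, 20, 91, 214), (85, 20, 91, 214), (86, 19, 91, 213), (87, 20, 91, 214), (88, 20, 91, 213), (89, 20, 91, 214)]
[305  44] 12 44 [ 21.1 123.   71. ] [22.2 98.8 71. ]
```

```bash
python3 -c "
from h import *
print(workorder.close_job())"
```

```text
the job is handed in; nothing more can be done
None
```

The stop is seated in the red plate's notch and did not move when the block butted flat against it; the job was handed in at about 17.6 s with the hand clear, and no verdict was shown.

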